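Booster pump: prise the cover and hold the drive wheel heavy side down

TASK

The drive wheel of the booster pump has to stand with its heavy side straight down while a workmate bolts on the pump head. Lever the hinged cover up at its notch with the flat pry blade, not with the fingers, swing it fully back and lay the blade down on the bench; then take hold of the wheel, turn it by hand to feel which side is heavy, and bring that side straight down. Finish while still gripping the wheel there: do not let go, and leave the other parts on the bench alone.

Things in the scene. Friction and masses are not known exactly. Their poses are not given: they have to be found in the camera images.
- pump: the booster pump: a fixed white box 230 mm (its x) by 170 mm (its y), its flat deck 105 mm above the bench; origin on the bench under its middle, z up. In the middle of the deck is an open well 160 (x) by 112 mm (y), under the cover, for the drive wheel; beside the wheel's pins, out to 56 mm in -y, the well is empty down to 60 mm above the bench
- notch (a point): the pry notch, at the cover's outer face in the middle of the pump's -y side, half-way up the notch: a slot 44 mm wide and 7 mm high between the deck (105 mm) and the lower edge of the cover's 4 mm skirt. Axes as the pump's: a blade goes in along +y, level, lying on the deck; behind the skirt the space is free for 40 mm
- hinge (a point): on the cover's hinge line, at deck height, in the middle of the pump's +y side; the line runs along this point's x. Axes as the pump's, 170 mm in +y from the notch
- wheel_centre (a point): centre of the drive wheel, 80 mm above the bench; fixed to the pump, axes as the pump's (does not turn). The axle lies along y. The wheel is a closed aluminium disc, 130 mm in diameter, 18 mm thick, about 1.2 kg, turning without stops; rim top 145 mm above the bench. One side is heavy from a hidden counterweight: up to 0.14 to 0.2 N m about the axle, most with the heavy side level with it
- wheel (a joint): angle of the wheel, positive when its top goes towards the pump's +x. Six alike pins, 60 degrees apart, 45 mm from the axle, stand out of its -y face: rubber bushes 14 mm thick that spin freely on them, from 11 to 39 mm in -y of wheel_centre; at 0 one pin is straight above the axle. The heavy side is at a different angle to the pins each time. A seal drags with 0.23 N m: it stays where left
- cover (a joint): angle of the cover, 0 shut, 2.0 rad fully back against its stop. The cover is a light grey shell 170 by 170 mm, 46 mm high, 4 mm thick, open below, on the hinge at +y; it swings up and over towards +y. About 0.25 kg on a stiff hinge (0.28 N m): it stays where it is left
- blade_grip (a point): the pry blade's handle, 30 mm behind its front end, half-way up (10 mm above the bench as it lies): wooden handle 115 mm long, 20 by 20 mm, and in front of it a flat steel blade 105 mm long, 18 mm wide, 2.5 mm thick, level with the handle's middle. x points along the tool to the blade's tip, z up. Loose, 0.12 kg, balances near this point
- blade_tip (a point): middle of the pry blade's front edge, 135 mm in x from blade_grip; axes the same
- diverter: bystander: chromed tap diverter valve, 64 mm tall, standing; origin under its middle
- adapter: bystander: white plastic hose adapter, 40 mm wide, 36 mm tall; origin under its middle
- gasket: bystander: flat white sealing ring, 42 mm wide, 6 mm thick; origin under its middle
- cartridge: bystander: white filter cartridge, 60 mm wide, 140 mm tall, standing; origin under its middle
Things that resemble listed ones, but are neither listed nor needed, are in the scene too. Of the things that look like the part that bears blade_grip, the smallest one is meant.

How it is judged:
By the outcome, as a careful person would: the job done as asked, in the order asked, and still so for the second after the job is handed in, while the arm keeps its last pose, push and grip.
It also fails if it takes over 72 s, if anything falls off the work surface, if the arm or the gripper's body presses on something with over 40 N, if the wrist force passes 120 N, or if a joint passes its speed limit or range.

ROBOT

A 6-joint arm with a two-finger parallel gripper is mounted at the origin on the work surface. World frame = base frame: x ahead of the robot, y to its left, z up, the work surface at z = 0. Lengths are in m, angles in rad, forces in N, time in s.
With the tool pointing down it reaches from about 0.3 to 0.775 m from the base axis. Payload 14.6 kg.
Tool frame: the origin (TCP) lies midway between the tips of the shut fingers; the grasp point (between the pads) lies 19 mm behind it (ctrl.pinch_z is the distance from the TCP to the grasp point, in m); z points along the fingers, y is the line along which they close (so a half turn about z gives the same grasp; the last joint's range is limited). The gripper opens to 94 mm and grips with 3 to 60 N. Pads are 16 mm wide; open, the fingers measure 119 mm over their backs; the gripper's body (75 mm by 177 mm) begins 78 mm behind the grasp point.
Start: joints at [-1.242, 0.3, 1.521, -0, 1.321, -0.067], TCP at [0.212, -0.507, 0.205] pointing down, gripper open.
Joint ranges: [-3.03, 3.03], [-0.79, 2.21], [0.23, 2.52], [-1.04, 4.18], [0, 3.07], [-2.55, 2.55]. Speed limits (rad/s): [2.22, 2.22, 2.57, 3.14, 3.14, 3.14].

INTERFACE

Orientations are given as [roll, pitch, yaw] about the fixed x, y, z axes, in that order (R = Rz(yaw) Ry(pitch) Rx(roll)).
In Python, from station import ctrl gives the robot as it stands.
- The arm moves only by the tool jog_arm, never from a script. Its argument "motion" is a list of rows, each a list of 7 numbers: the shift along the tool's x, y, z in m, then the turn, a rotation vector about the tool's x, y, z in rad, then the opening, from -1 (shut) to 1 (fully open). In form: [[tx, ty, tz, rx, ry, rz, gripper], ...]. A call has 1 to 5 rows; each row shifts and turns the commanded pose from where the row before left it, along the tool's axes as they then stand; what a row does not reach is not made up. A row lasts 1/10 s, in which the tool goes at most 50 mm and 8.59 degrees, less where a joint would pass 70% of its speed; a pose out of reach is approached as far as the arm can. A call is refused whole if a number of a shift passes 0.05 or a number of a turn 0.15, either way. A call with a gripper value outside its range is refused whole. The fingers move at their own pace and stop on an object; "squeeze" is the grip in N (left out, the last holds). Time passes only in rows, so rows that do not move let the fingers close. It gives the time, the measured TCP pose, the force, the opening and the grip force at its end, in the units of the state.
- ctrl.get_obs(): the state, without advancing time (a new reading comes with each control period).
- ctrl.camera(name): name is "scene" or "top"; returns the picture (384x512x3 uint8, red, green, blue); there is no depth.
- ctrl.camera_model(name): a dict with "intrinsics" (3x3 intrinsics, pixels), "rvec" (rotation vector, rad) and "tvec" (3), from world to camera coordinates, as OpenCV has them. Camera axes: x right, y down, z forward; pixel columns grow to the right and rows downward; lengths in m; the calibration is good to about 2 mm. A picture is of the moment at which its call begins. camera_model takes no time and is no camera call.
- ctrl.hand_in(): hands the job in; it is judged then, once.
The state is a dict: "time_s": time; "qpos": joint angles; "joint_vel": joint speeds; "tau": joint torques, N m; "ee_pos": TCP position; "eef_rot": TCP orientation; "force": force on the tool from outside, world axes, zero at the start; "moment": the same for the moment, N m; "grip_width": finger opening in m; "grip_force": force on a finger pad.
Only numpy, scipy, OpenCV 4.12 (cv2) and the standard library are available. Lean on these libraries where they do the work, as an engineer would, in place of code of your own. Each camera call takes 0.05 s, during which the arm holds its last target. There are 200 camera calls.

## Working session

There is one attempt and no reset: what is moved stays moved. The work goes in short steps, Python scripts to look and compute and a tool call to move; the robot and the scene stay as the last step left them, time stands still between calls to the robot, and variables do not carry over. Pictures are saved under pics/ and viewed, at most 10 in all, crops included, and the job is handed in when it is done.

Besides the shell and the picture viewer there is one more tool, called after ">>>" as a command line: name --pt "numbers of a row" for each row, then --argument value for the rest. jog_arm: Moves the arm, as the interface text tells. Its arguments: {"type":"object","properties":{"motion":{"type":"array"},"squeeze":{"type":"number"}},"required":["motion"]}

```bash
ls; mkdir -p pics; cat > h.py <<'E'
import numpy as np, cv2
from station import ctrl
def cam(n):
    m=ctrl.camera_model(n); K=np.array(m["intrinsics"],float); R=cv2.Rodrigues(np.array(m["rvec"],float))[0]; t=np.array(m["tvec"],float).ravel()
    return K,R,t
def ray(n,u,v):
    K,R,t=cam(n); d=R.T@np.linalg.solve(K,[u,v,1.]); return -R.T@t,d
def onz(n,u,v,z):
    c,d=ray(n,u,v); return c+d*(z-c[2])/d[2]
def tri(a,b):
    c1,d1=ray("scene",*a); c2,d2=ray("top",*b)
    s=np.linalg.lstsq(np.c_[d1,-d2],c2-c1,rcond=None)[0]
    p,q=c1+s[0]*d1,c2+s[1]*d2; return (p+q)/2,np.linalg.norm(p-q)
def proj(n,p):
    K,R,t=cam(n); x=K@(R@np.asarray(p,float)+t); return x[:2]/x[2]
def snap(n,f):
    im=ctrl.camera(n)[:,:,::-1].copy(); cv2.imwrite(f"pics/{f}.png",im); return im
E
python3 - <<'E'
from h import *
a=snap("scene","s0");b=snap("top","t0")
cv2.imwrite("pics/both0.png",cv2.resize(np.hstack([a,b]),(800,300)))
for n in("scene","top"):
    K,R,t=cam(n);print(n,K.round(1).tolist(),(-R.T@t).round(3),R[2].round(3))
print(ctrl.get_obs(), ctrl.pinch_z)
E
```

```text
pics
scene [[406.7, 0.0, 253.4], [0.0, 406.7, 192.5], [0.0, 0.0, 1.0]] [ 1.159 -0.784  0.766] [-0.533  0.635 -0.559]
top [[405.1, 0.0, 253.9], [0.0, 405.1, 192.9], [0.0, 0.0, 1.0]] [ 0.424 -0.032  1.407] [ 0.072  0.001 -0.997]
{'time_s': 0.1, 'qpos': array([-1.24161020e+00,  3.00386830e-01,  1.52151708e+00,  1.57476170e-05,
        1.32069380e+00, -6.65905862e-02]), 'joint_vel': array([-0.0002713 , -0.0020558 , -0.00196481,  0.00034908, -0.00085017,
        0.00061229]), 'tau': array([ 1.15002887e-03, -5.32647693e+01, -3.53285801e+01,  7.09827337e-02,
        2.34903902e-02, -7.09824076e-05]), 'ee_pos': array([ 0.21196916, -0.50726018,  0.20495963]), 'eef_rot': array([-3.14059083e+00, -8.20981683e-05,  3.95772772e-01]), 'force': array([-0.33930912,  0.54389392,  0.11031522]), 'moment': array([-0.0232232 , -0.03044346,  0.03237063]), 'grip_force': 0.0, 'grip_width': 0.09358649742756643} 0.0188
```

View pics/t0.png

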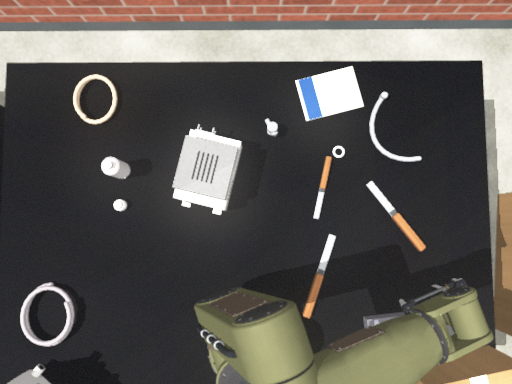

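View pics/s0.png

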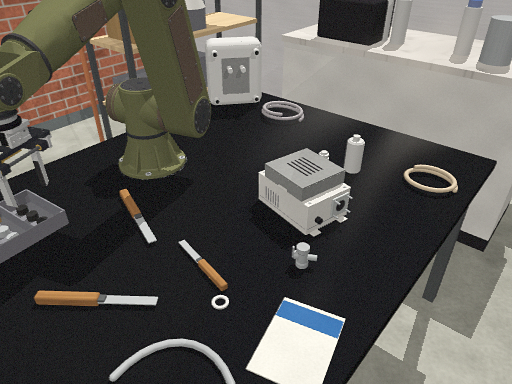

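Three wooden-handled blades are visible in the top view: (322,187), (395,215) and (320,275). The one at (322,187), by the gasket, looks smallest. I'll confirm it in an enlarged crop together with the pump.

```bash
python3 - <<'E'
from h import *
a=cv2.imread("pics/s0.png");b=cv2.imread("pics/t0.png")
r=lambda i,x0,x1,y0,y1:cv2.resize(i[y0:y1,x0:x1],(400,300),interpolation=cv2.INTER_CUBIC)
cv2.imwrite("pics/c1.png",np.vstack([np.hstack([r(a,240,370,140,238),r(b,155,267,118,220-18)]),np.hstack([r(a,160,260,225,325-25),r(b,290,430,145,250)])]))
hsv=cv2.cvtColor(b,cv2.COLOR_BGR2HSV)
for n,im in(("scene",a),("top",b)):
    hsv=cv2.cvtColor(im,cv2.COLOR_BGR2HSV)
    m=cv2.inRange(hsv,(5,120,90),(18,255,255))
    for c in cv2.findContours(m,0,2)[0]:
        if cv2.contourArea(c)>40:
            q=cv2.minAreaRect(c); 
            if q[0][1]>120: print(n,np.round(q[0],1),np.round(q[1],1),round(q[2],1),[onz(n,*p,.01).round(3)[:2].tolist() for p in cv2.boxPoints(q)])
E
```

```text
scene [ 66.4 297.7] [64.9 14.1] 1.7 [[0.343, -0.619], [0.3, -0.598], [0.427, -0.499], [0.465, -0.524]]
scene [212.4 274.1] [38.8  9.3] 47.5 [[0.536, -0.278], [0.532, -0.249], [0.657, -0.28], [0.658, -0.305]]
scene [129.  201.6] [29.   9.2] 60.3 [[0.086, -0.21], [0.083, -0.176], [0.238, -0.233], [0.238, -0.263]]
top [312.6 295.9] [ 9.2 44.9] 18.4 [[0.108, -0.189], [0.25, -0.24], [0.24, -0.269], [0.098, -0.219]]
top [408.8 232. ] [44.7  9.4] 51.3 [[0.438, -0.504], [0.458, -0.529], [0.338, -0.621], [0.318, -0.595]]
top [325.4 171.8] [ 6.6 32.8] 12.3 [[0.544, -0.256], [0.656, -0.282], [0.65, -0.304], [0.539, -0.278]]
```

View pics/c1.png

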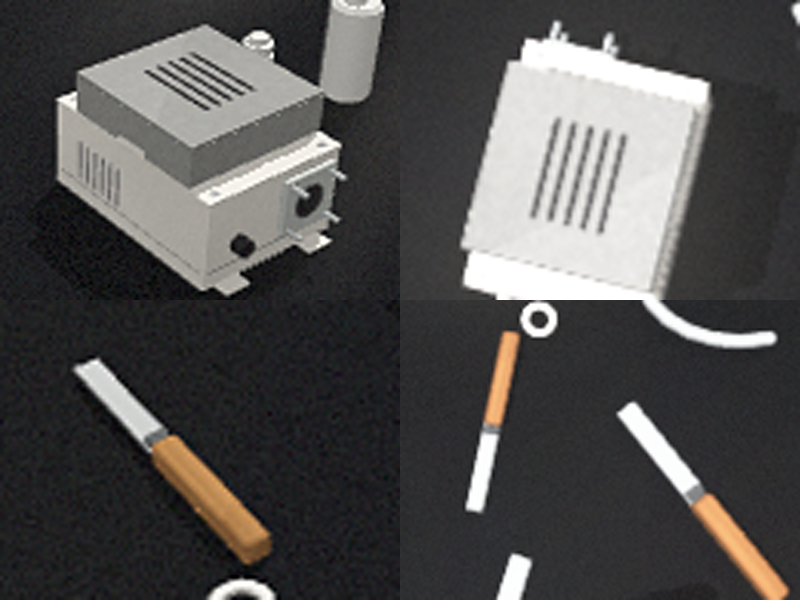

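The crop confirms it: the blade beside the gasket (handle about 115x22 mm, top px (325,172)) is the smallest, and the other two have handles about 150 mm long. The cover notch is on the left face in the scene view, px ~(284,188), which faces world -y. Next I'll triangulate the pump and blade corners.

```bash
python3 - <<'E'
from h import *
a=cv2.imread("pics/s0.png");b=cv2.imread("pics/t0.png")
S=[(306.6,148.8),(344.7,171),(301.7,188.3),(265,163.8)];T=[(172.6,187.2),(185,135.4),(237,147),(225.5,199.5)]
def sub(im,p):
    g=cv2.cvtColor(im,cv2.COLOR_BGR2GRAY)
    return cv2.cornerSubPix(g,np.float32(p).reshape(-1,1,2),(4,4),(-1,-1),(3,40,.01)).reshape(-1,2)
S2,T2=sub(a,S),sub(b,T);print(S2.round(1).tolist(),T2.round(1).tolist())
P=[]
for s,t in zip(S2,T2):
    p,e=tri(s,t);P.append(p);print(p.round(4),round(e,4))
P=np.array(P);print("mean",P.mean(0));
for i in range(4):
    d=P[(i+1)%4]-P[i];print(np.linalg.norm(d),np.degrees(np.arctan2(d[1],d[0])))
# blade: tip corners
for n,im in(("scene",a),("top",b)):
    g=cv2.cvtColor(im,cv2.COLOR_BGR2HSV)
    m=cv2.inRange(g,(0,0,110),(180,70,255))
    for c in cv2.findContours(m,0,2)[0]:
        q=cv2.minAreaRect(c)
        u=proj(n,(.49,-.255,.01))
        if np.hypot(*(np.array(q[0])-u))<15 and cv2.contourArea(c)>30: print(n,[x.round(1).tolist() for x in cv2.boxPoints(q)],[onz(n,*x,.01)[:2].round(4).tolist() for x in cv2.boxPoints(q)])
E
```

```text
[[306.3999938964844, 147.39999389648438], [343.5, 169.10000610351562], [302.29998779296875, 188.0], [264.70001220703125, 162.8000030517578]] [[173.39999389648438, 187.89999389648438], [187.5, 134.1999969482422], [237.0, 147.0], [227.5, 200.89999389648438]]
[0.5346 0.2209 0.1515] 0.0077
[0.6997 0.1755 0.1544] 0.0002
[0.6597 0.0208 0.149 ] 0.0006
[0.4941 0.0536 0.153 ] 0.0106
mean [0.59702074 0.11768529 0.15198306]
0.17129297932737314 -15.372474052891928
0.15988370305457442 -104.50920798626906
0.1688127579327844 168.79387366321947
0.17212576074102381 76.41082212542165
scene [[177.5, 242.5], [182.0, 238.0], [201.5, 257.5], [197.0, 262.0]] [[0.4361, -0.2546], [0.4312, -0.2334], [0.532, -0.2538], [0.5354, -0.2735]]
top [[312.20001220703125, 217.8000030517578], [318.70001220703125, 187.6999969482422], [325.0, 189.10000610351562], [318.5, 219.1999969482422]] [[0.4377, -0.232], [0.5416, -0.2559], [0.5368, -0.2776], [0.433, -0.2535]]
```

```bash
python3 - <<'E'
from h import *
for n,f,C in(("scene","s0",[(306.4,147.4),(343.5,169.1),(302.3,188),(264.7,162.8)]),("top","t0",[(173.4,187.9),(186.5,135),(237.5,147.3),(226.5,200.3)])):
    g=cv2.GaussianBlur(cv2.cvtColor(cv2.imread(f"pics/{f}.png"),cv2.COLOR_BGR2GRAY),(3,3),0).astype(float)
    C=np.array(C);L=[]
    for i in range(4):
        p,q=C[i],C[(i+1)%4];d=(q-p)/np.linalg.norm(q-p);nn=np.array([d[1],-d[0]]);
        if nn@((p+q)/2-C.mean(0))<0:nn=-nn
        pts=[]
        for s in np.linspace(.12,.88,25):
            o=np.arange(-4,4.01,.25);X=(p+s*(q-p))[None]+o[:,None]*nn
            v=cv2.remap(g.astype(np.float32),X[:,0].astype(np.float32)[None],X[:,1].astype(np.float32)[None],1)[0]
            gr=np.abs(np.gradient(v));k=gr.argmax()
            w=gr[max(0,k-4):k+5];pts.append(X[max(0,k-4):k+5].T@w/w.sum())
        pts=np.float32(pts);l=cv2.fitLine(pts,cv2.DIST_HUBER,0,.01,.01).ravel();L.append(l)
        r=np.abs((pts-l[2:])@[-l[1],l[0]]);print(n,i,"res",np.median(r).round(2))
    P=[]
    for i in range(4):
        a,b=L[i-1],L[i];s=np.linalg.solve(np.c_[a[:2],-b[:2]],b[2:]-a[2:]);P.append(a[2:]+s[0]*a[:2])
    P=np.array(P);W=np.array([onz(n,*x,.151) for x in P]);print(P.round(1).tolist());print(W[:,:2].round(4).tolist(),"c",W.mean(0).round(4))
    for i in range(4):
        d=W[(i+1)%4]-W[i];print(np.linalg.norm(d).round(4),np.degrees(np.arctan2(d[1],d[0])).round(2))
    if n=="scene":Ps=P
    else:
        for s,t in zip(Ps,P):p,e=tri(s,t);print(p.round(4),round(e,4))
E
```

```text
scene 0 res 0.34
scene 1 res 0.06
scene 2 res 0.08
scene 3 res 0.04
[[306.79998779296875, 147.3000030517578], [344.8999938964844, 169.10000610351562], [301.8999938964844, 188.0], [264.6000061035156, 162.8000030517578]]
[[0.5368, 0.2267], [0.7004, 0.1835], [0.6604, 0.0177], [0.495, 0.0603]] c [0.5982 0.1221 0.151 ]
0.1693 -14.79
0.1706 -103.56
0.1708 165.56
0.1716 75.92
top 0 res 0.12
top 1 res 0.14
top 2 res 0.1
top 3 res 0.08
[[171.1999969482422, 187.1999969482422], [185.1999969482422, 133.60000610351562], [241.3000030517578, 147.60000610351562], [228.10000610351562, 201.0]]
[[0.5337, 0.2253], [0.7024, 0.1832], [0.6571, 0.007], [0.4897, 0.0486]] c [0.5957 0.116  0.151 ]
0.1739 -14.02
0.1819 -104.44
0.1725 166.06
0.1822 76.01
[0.5351 0.2265 0.1502] 0.0032
[0.7016 0.1826 0.152 ] 0.0014
[0.6601 0.0097 0.1543] 0.0091
[0.494  0.0522 0.1536] 0.0116
```

>>> jog_arm --pt "0.042 -0.0078 0 0 0 0 1" --pt "0.042 -0.0078 0 0 0 0 1" --pt "0.042 -0.0078 0 0 0 0 1" --pt "0.042 -0.0078 0 0 0 0 1" --pt "0.042 -0.0078 0 0 0 0 1" --squeeze 60

```text
time_s: 0.6
ee_pos: [0.3919, -0.3893, 0.2052]
eef_rot: [-3.141, 0.0, 0.396]
force: [0.7, -0.7, -0.7]
grip_width: 0.0942
grip_force: 0.0
```

>>> jog_arm --pt "0.042 -0.0078 0 0 0 0 1" --pt "0.042 -0.0078 0 0 0 0 1" --pt "0.042 -0.0078 0 0 0 0 1" --pt "0.042 -0.0078 0 0 0 0 1" --pt "0.033 -0.0078 0 0 0 0 1"

```text
time_s: 1.1
ee_pos: [0.5628, -0.2754, 0.2049]
eef_rot: [-3.141, 0.0, 0.397]
force: [0.2, -1.0, 0.7]
grip_width: 0.0939
grip_force: 0.0
```

>>> jog_arm --pt "0 0 0 0 0 -0.14 0" --pt "0 0 0 0 0 -0.14 0" --pt "0 0 0 0 0 -0.14 0" --pt "0 0 0 0 0 -0.14 0" --pt "0 0 0 0 0 -0.14 0"

```text
time_s: 1.6
ee_pos: [0.5611, -0.2769, 0.205]
eef_rot: [-3.141, -0.0, 1.102]
force: [0.3, 0.6, 0.7]
grip_width: 0.0573
grip_force: 0.0
```

>>> jog_arm --pt "0 0 0 0 0 -0.14 0" --pt "0 0 0 0 0 -0.14 0" --pt "0 0 0 0 0 -0.14 0" --pt "0 0 0 0 0 -0.14 0" --pt "0 0 0 0 0 -0.14 0"

```text
time_s: 2.1
ee_pos: [0.5611, -0.277, 0.205]
eef_rot: [-3.141, -0.001, 1.802]
force: [-0.2, 0.6, 0.4]
grip_width: 0.0471
grip_force: 0.0
```

>>> jog_arm --pt "0 0 0 0 0 -0.14 0" --pt "0 0 0 0 0 -0.14 0" --pt "0 0 0 0 0 -0.14 0" --pt "0 0 0 0 0 -0.14 0" --pt "0 0 0 0 0 -0.14 0"

```text
time_s: 2.6
ee_pos: [0.5611, -0.277, 0.205]
eef_rot: [-3.141, -0.001, 2.502]
force: [0.6, -0.9, 0.3]
grip_width: 0.0471
grip_force: 0.0
```

>>> jog_arm --pt "0 0 0 0 0 -0.14 0" --pt "0 0 0 0 0 -0.14 0" --pt "0 0 0 0 0 -0.14 0" --pt "0 0 0 0 0 0 0"

```text
time_s: 3.0
ee_pos: [0.5611, -0.277, 0.2051]
eef_rot: [3.141, -0.001, 2.918]
force: [-0.3, 0.6, 0.5]
grip_width: 0.0468
grip_force: 0.0
```

>>> jog_arm --pt "0.002 0.0047 0.04 0 0 0 0" --pt "0 0 0.04 0 0 0 0" --pt "0 0 0.04 0 0 0 0" --pt "0 0 0.04 0 0 0 0" --pt "0 0 0.02 0 0 0 0"

```text
time_s: 3.5
ee_pos: [0.5588, -0.2712, 0.0216]
eef_rot: [3.14, -0.004, 2.911]
force: [-0.1, 0.2, 0.1]
grip_width: 0.0472
grip_force: 0.0
```

```bash
python3 - <<'E'
from h import *
a=snap("scene","s1");b=snap("top","t1")
r=lambda i,c,w:cv2.resize(i[int(c[1]-w*.75):int(c[1]+w*.75),int(c[0]-w):int(c[0]+w)],(400,300),interpolation=cv2.INTER_CUBIC)
cv2.imwrite("pics/c2.png",np.hstack([r(a,(205,270),50),r(b,(322,185),40)]))
print(proj("top",(.56,-.272,.01)),proj("scene",(.56,-.272,.01)),ctrl.get_obs()["ee_pos"])
E
```

```text
[323.26089946 182.39448095] [203.92098088 265.91483546] [ 0.5587156  -0.27112055  0.02221007]
```

View pics/c2.png

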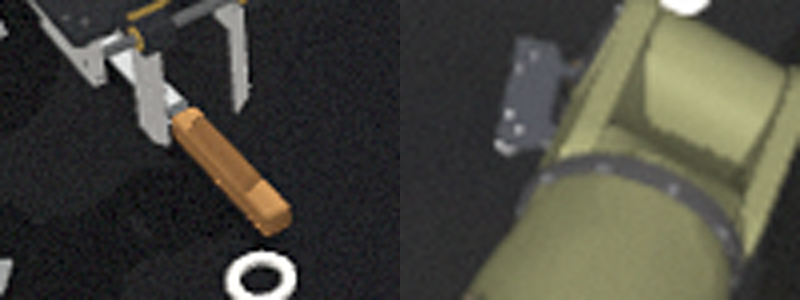

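```bash
python3 - <<'E'
from h import *
print(onz("scene",200,261.3,.02),onz("scene",195,268,.022),proj("scene",(.5536,-.294,.022)))
E
```

```text
[ 0.54774126 -0.27339448  0.02      ] [ 0.55740148 -0.30012084  0.022     ] [195.72505522 266.02950521]
```

The scene view shows the fingers straddling the handle, with the finger tip at px ~(195,268) and the front of the wood at ~(200,261). I'll shift 6 mm back, lower and close.

>>> jog_arm --pt "-0.006 0 0.009 0 0 0 0" --pt "0 0 0.0085 0 0 0 0" --pt "0 0 0 0 0 0 -1" --pt "0 0 0 0 0 0 -1" --pt "0 0 0 0 0 0 -1" --squeeze 60

```text
time_s: 4.1
ee_pos: [0.5664, -0.2735, 0.0086]
eef_rot: [-3.141, 0.001, 2.916]
force: [0.3, 0.2, -0.6]
grip_width: 0.0264
grip_force: 0.0
```

>>> jog_arm --pt "0 0 0 0 0 0 -1" --pt "0 0 0 0 0 0 -1"

```text
time_s: 4.3
ee_pos: [0.5664, -0.2735, 0.0085]
eef_rot: [-3.141, 0.001, 2.916]
force: [-0.9, 0.3, 4.2]
grip_width: 0.0193
grip_force: 60.0
```

>>> jog_arm --pt "0 0 0 0 0 0 -0.4" --pt "0 0 0 0 0 0 -0.4" --pt "0 0 0.0055 0 0 0 -0.4" --pt "0 0 0 0 0 0 -1" --pt "0 0 0 0 0 0 -1"

```text
time_s: 4.8
ee_pos: [0.5659, -0.2733, 0.002]
eef_rot: [3.141, -0.001, 2.916]
force: [0.5, -0.3, -0.4]
grip_width: 0.0194
grip_force: 60.0
```

>>> jog_arm --pt "0 0 0 0 0 0 -1" --pt "0 0 0 0 0 0 -1" --pt "0 0 -0.02 0 0 0 -1" --pt "0 0 -0.04 0 0 0 -1" --pt "0 0 -0.04 0 0 0 -1"

```text
time_s: 5.3
ee_pos: [0.5657, -0.2731, 0.1032]
eef_rot: [3.141, -0.001, 2.916]
force: [-0.1, -0.1, 0.5]
grip_width: 0.0192
grip_force: 60.0
```

>>> jog_arm --pt "0 0 -0.02 0 0 0.145 -1" --pt "0 0 0 0 0 0.145 -1" --pt "0 0 0 0 0 0.145 -1" --pt "0 0 0 0 0 0.145 -1" --pt "0 0 0 0 0 0.145 -1"

```text
time_s: 5.8
ee_pos: [0.5661, -0.2734, 0.1225]
eef_rot: [-3.142, 0.0, 2.185]
force: [-0.1, -0.3, -1.9]
grip_width: 0.0193
grip_force: 60.0
```

>>> jog_arm --pt "0 0 0 0 0 0.145 -1" --pt "0 0 0 0 0 0.145 -1" --pt "0 0 0 0 0 0.145 -1" --pt "0 0 0 0 0 0.145 -1" --pt "0 0 0 0 0 0.145 -1"

```text
time_s: 6.3
ee_pos: [0.5661, -0.2734, 0.1225]
eef_rot: [3.142, 0.0, 1.46]
force: [-0.4, -0.0, -1.4]
grip_width: 0.0196
grip_force: 60.0
```

>>> jog_arm --pt "0 0 0 0 0 0.14 -1" --pt "0.03 -0.015 0 0 0 0 -1" --pt "0.04 -0.02 0 0 0 0 -1" --pt "0.04 -0.02 0.01 0 0 0 -1" --pt "0.015 -0.01 0.01 0 0 0 -1"

```text
time_s: 6.8
ee_pos: [0.5328, -0.1334, 0.1025]
eef_rot: [3.141, -0.0, 1.328]
force: [-0.7, -1.5, -1.4]
grip_width: 0.0199
grip_force: 60.0
```

>>> jog_arm --pt "0 0 0 0 0 0 -1"

```text
time_s: 6.9
ee_pos: [0.5324, -0.1342, 0.1016]
eef_rot: [-3.14, -0.0, 1.328]
force: [-0.1, -0.3, -1.0]
grip_width: 0.0196
grip_force: 60.0
```

```bash
python3 - <<'E'
from h import *
a=snap("scene","s2");b=snap("top","t2")
r=lambda i,c,w:cv2.resize(i[int(c[1]-w*.75):int(c[1]+w*.75),int(c[0]-w):int(c[0]+w)],(400,300),interpolation=cv2.INTER_CUBIC)
o=ctrl.get_obs();p=o["ee_pos"];y=o["eef_rot"][2];tip=p+[.135*np.cos(y),.135*np.sin(y),.008];print(p,y,tip,proj("scene",tip),proj("top",tip))
c=np.array([.5975,.1215]);ex=np.array([np.cos(-.247),np.sin(-.247)]);ey=np.array([-ex[1],ex[0]])
d=tip[:2]-c;print("tip in pump",d@ex,d@ey);n=c-.085*ey;print("notch px",proj("scene",[*n,.1085]),proj("top",[*n,.1085]))
print((proj("scene",tip)-50*np.array([1,.75])).astype(int))
u=proj("scene",tip);v=proj("top",tip)
cv2.imwrite("pics/c3.png",np.hstack([r(a,u,50),r(b,v,50)]));print(u-[50,37.5],v-[50,37.5])
E
```

```text
[ 0.53376496 -0.13668985  0.10290452] 1.3263036750623605 [ 0.56644361 -0.00570471  0.11090452] [269.39737277 191.49806467] [245.73752634 177.75191566]
tip in pump 0.0009872216799779532 -0.13093724969505258
notch px [281.49403423 186.94113694] [231.84889807 174.73313772]
[219 153]
[219.39737277 153.99806467] [195.73752634 140.25191566]
```

View pics/c3.png

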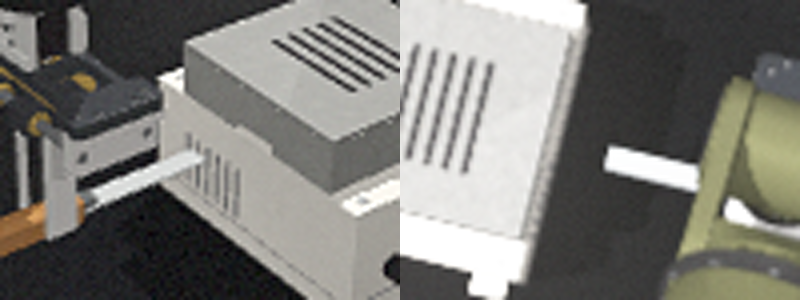

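In the crop the blade tip (scene px ~(270,192)) is level with the notch (px ~(281,187)) and in line with it. I'll lower 2.5 mm and insert.

>>> jog_arm --pt "0.01 0 0.0025 0 0 0 -1" --pt "0.015 0 0 0 0 0 -1" --pt "0.012 0 0 0 0 0 -1"

```text
time_s: 7.3
ee_pos: [0.5428, -0.0996, 0.0999]
eef_rot: [3.142, -0.0, 1.325]
force: [0.8, 0.6, -0.7]
grip_width: 0.0196
grip_force: 60.0
```

>>> jog_arm --pt "0.009 0 0 0 0 0 -1" --pt "0.009 0 0 0 0 0 -1"

```text
time_s: 7.5
ee_pos: [0.547, -0.082, 0.1]
eef_rot: [3.142, 0.0, 1.326]
force: [0.1, -0.3, -0.8]
grip_width: 0.0199
grip_force: 60.0
```

>>> jog_arm --pt "0.009 0 0 0 0 0 -1" --pt "0 0 0 0 0 0 -1"

```text
time_s: 7.7
ee_pos: [0.5492, -0.0732, 0.1]
eef_rot: [3.142, -0.0, 1.327]
force: [0.8, -1.0, -0.6]
grip_width: 0.0195
grip_force: 60.0
```

```bash
python3 - <<'E'
from h import *
a=snap("scene","s3")
u=np.array([278,187]);w=40
o=ctrl.get_obs();p=o["ee_pos"];print(o["force"],o["moment"],p)
cv2.imwrite("pics/c4.png",cv2.resize(a[157:217,238:318],(800,600),interpolation=cv2.INTER_CUBIC))
E
```

```text
[-0.38537268 -0.29670098 -1.35085172] [-0.0530215  -0.03121226 -0.02407487] [ 0.54902965 -0.07376747  0.09993709]
```

View pics/c4.png

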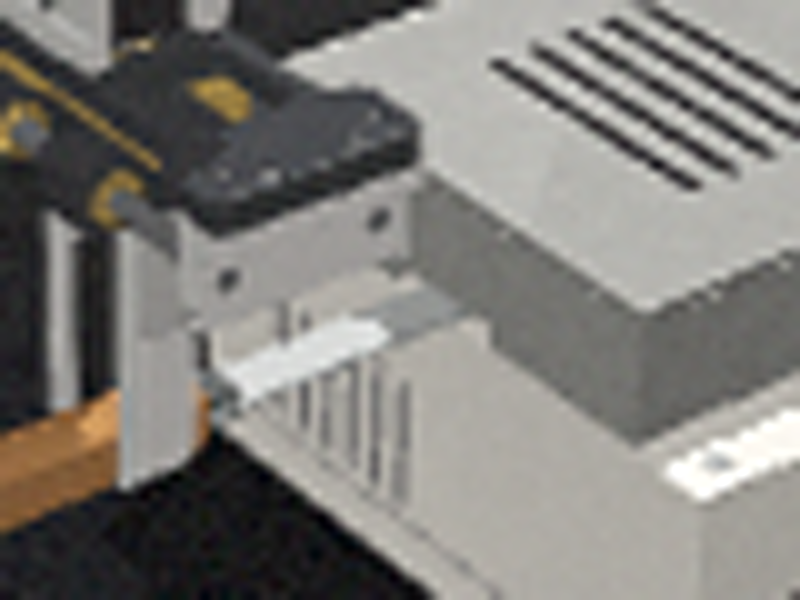

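The scene crop shows the blade entering the notch (zoomed at (430,310), shaded by the cover), with no force. I'll push further in and begin lifting.

>>> jog_arm --pt "0.009 0 0 0 0 0 -1" --pt "0.009 0 0 0 0 0 -1" --pt "0.001 0 -0.01 0 0 0 -1" --pt "0.002 0 -0.01 0 0 0 -1" --pt "0.002 0 -0.01 0 0 0 -1"

```text
time_s: 8.25
ee_pos: [0.5543, -0.0519, 0.1309]
eef_rot: [-3.141, 0.0, 1.326]
force: [-1.5, 1.0, -4.3]
grip_width: 0.019
grip_force: 60.0
```

>>> jog_arm --pt "0.002 0 -0.0145 0 0 0 -1" --pt "0 0 0 0 0 0 -1"

```text
time_s: 8.45
ee_pos: [0.5559, -0.05, 0.1469]
eef_rot: [3.138, -0.0, 1.326]
force: [1.5, 0.4, -1.9]
grip_width: 0.0196
grip_force: 60.0
```

```bash
python3 - <<'E'
from h import *
a=snap("scene","s4")
o=ctrl.get_obs();print(o["force"],o["moment"],o["ee_pos"])
cv2.imwrite("pics/c5.png",cv2.resize(a[117:237,218:378],(800,600),interpolation=cv2.INTER_CUBIC))
E
```

```text
[-0.42538076  0.63012501 -0.00590061] [-0.03083269 -0.09258304 -0.02687687] [ 0.55553506 -0.05007479  0.14570483]
```

View pics/c5.png

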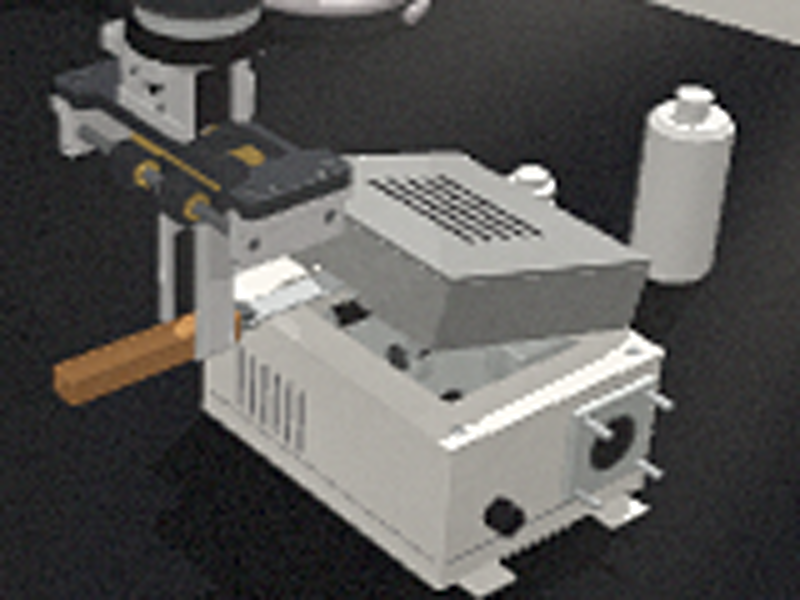

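The cover is levered up about 0.25 rad on the level blade, and the pins show in the well at zoomed (350,310), (400,355) and (450,395). I'll follow the arc.

>>> jog_arm --pt "0.0085 0 -0.0193 0 0 0 -1" --pt "0.0085 0 -0.0193 0 0 0 -1" --pt "0.013 0 -0.0163 0 0 0 -1" --pt "0.013 0 -0.0163 0 0 0 -1"

```text
time_s: 8.9
ee_pos: [0.5653, -0.0082, 0.2157]
eef_rot: [-3.141, 0.0, 1.325]
force: [1.3, 2.6, -7.7]
grip_width: 0.0194
grip_force: 60.0
```

>>> jog_arm --pt "0.0165 0 -0.013 0 0 0 -1" --pt "0.0165 0 -0.013 0 0 0 -1" --pt "0.017 0 0.001 0 0 0 -1" --pt "0.017 0 0.001 0 0 0 -1" --pt "0.017 0 0.002 0 0 0 -1"

```text
time_s: 9.4
ee_pos: [0.5859, 0.0741, 0.2368]
eef_rot: [-3.141, 0.0, 1.325]
force: [0.4, -1.4, -1.4]
grip_width: 0.0196
grip_force: 60.0
```

>>> jog_arm --pt "0.014 0 0.003 0 0 0 -1" --pt "0.014 0 0.003 0 0 0 -1" --pt "0.014 0 0.004 0 0 0 -1" --pt "0.014 0 0.005 0 0 0 -1"

```text
time_s: 9.8
ee_pos: [0.5997, 0.1287, 0.2222]
eef_rot: [-3.142, -0.0, 1.326]
force: [-0.9, -0.5, -1.0]
grip_width: 0.0197
grip_force: 60.0
```

>>> jog_arm --pt "0.012 0 0.005 0 0 0 -1" --pt "0.012 0 0.005 0 0 0 -1" --pt "0.008 0 0.003 0 0 0 -1"

```text
time_s: 10.1
ee_pos: [0.6072, 0.1596, 0.2088]
eef_rot: [-3.141, 0.0, 1.326]
force: [-0.4, -1.4, -2.1]
grip_width: 0.0193
grip_force: 60.0
```

>>> jog_arm --pt "0.005 0 0.002 0 0 0 -1"

```text
time_s: 10.2
ee_pos: [0.6084, 0.1642, 0.2071]
eef_rot: [-3.141, 0.0, 1.326]
force: [-0.1, -1.2, -1.4]
grip_width: 0.0195
grip_force: 60.0
```

>>> jog_arm --pt "0.004 0 0 0 0 0 -1"

```text
time_s: 10.3
ee_pos: [0.6094, 0.1676, 0.2073]
eef_rot: [-3.141, 0.0, 1.326]
force: [-0.0, -0.9, -1.9]
grip_width: 0.0192
grip_force: 60.0
```

>>> jog_arm --pt "0.004 0 0 0 0 0 -1" --pt "0 0 0 0 0 0 -1"

```text
time_s: 10.5
ee_pos: [0.6104, 0.1706, 0.2079]
eef_rot: [3.141, 0.001, 1.325]
force: [-1.6, -5.3, -0.7]
grip_width: 0.0196
grip_force: 60.0
```

>>> jog_arm --pt "0.004 0 0 0 0 0 -1" --pt "0 0 0 0 0 0 -1"

```text
time_s: 10.7
ee_pos: [0.6109, 0.1711, 0.2077]
eef_rot: [-3.141, 0.007, 1.323]
force: [-9.1, -25.4, 2.4]
grip_width: 0.0197
grip_force: 60.0
```

```bash
python3 - <<'E'
from h import *
a=snap("scene","s5")
o=ctrl.get_obs();print(o["force"],o["moment"],o["ee_pos"],o["qpos"])
cv2.imwrite("pics/c6.png",cv2.resize(a[57:237,218:458],(800,600),interpolation=cv2.INTER_CUBIC))
E
```

```text
[ -8.32127675 -25.11590601   1.47643932] [-4.59306995  1.41082857  0.14316347] [0.61093998 0.17110003 0.20769657] [ 0.21781809  0.49245343  1.24984065 -0.0058719   1.40312074  0.46633746]
```

View pics/c6.png

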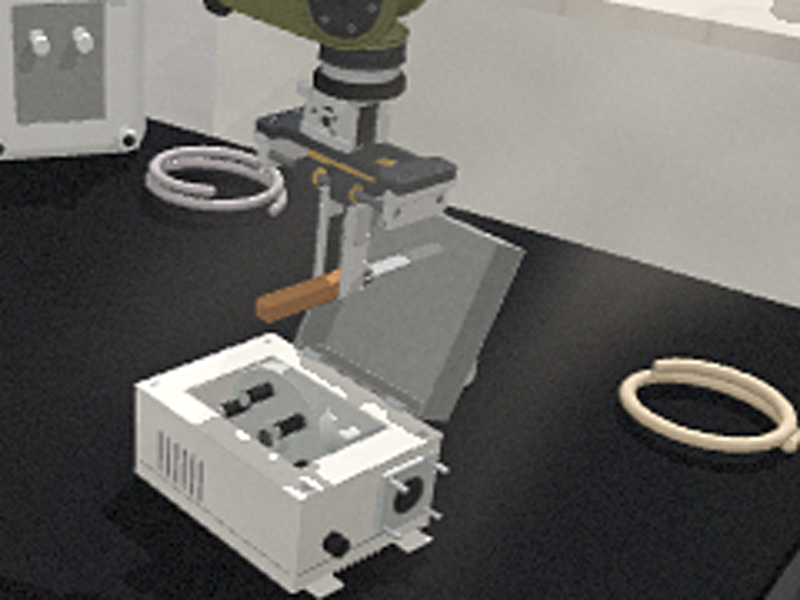

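The picture shows the cover back against its stop, confirmed by the contact force rise. I'll retreat and lay the blade on free bench near (0.50,-0.22).

>>> jog_arm --pt "-0.02 0 0 0 0 0 -1" --pt "-0.04 0 0 0 0 0 -1" --pt "-0.04 0 0 0 0 0 -1" --pt "-0.04 0 0 0 0 0 -1" --pt "-0.04 -0.002 0 0 0 0 -1"

```text
time_s: 11.25
ee_pos: [0.5653, -0.0005, 0.2082]
eef_rot: [3.14, -0.0, 1.326]
force: [-0.5, -0.9, -1.7]
grip_width: 0.0196
grip_force: 60.0
```

>>> jog_arm --pt "-0.04 -0.002 0 0 0 0 -1" --pt "-0.04 -0.002 0 0 0 0 -1" --pt "-0.04 -0.002 0 0 0 0 -1" --pt "-0.04 -0.002 0.02 0 0 0 -1" --pt "-0.04 -0.002 0.03 0 0 0 -1"

```text
time_s: 11.75
ee_pos: [0.5078, -0.1925, 0.1591]
eef_rot: [3.137, 0.001, 1.326]
force: [-0.1, -0.4, -2.7]
grip_width: 0.0197
grip_force: 60.0
```

>>> jog_arm --pt "-0.026 0 0.03 0 0 0 -1" --pt "0 0 0.04 0 0 0 -1" --pt "0 0 0.04 0 0 0 -1" --pt "0 0 0.025 0 0 0 -1" --pt "0 0 0.012 0 0 0 -1"

```text
time_s: 12.25
ee_pos: [0.5005, -0.2156, 0.0088]
eef_rot: [-3.139, -0.001, 1.325]
force: [0.1, 0.2, -1.0]
grip_width: 0.0196
grip_force: 60.0
```

>>> jog_arm --pt "0 0 0.005 0 0 0 -1" --pt "0 0 0.002 0 0 0 -1" --pt "0 0 0 0 0 0 -1"

```text
time_s: 12.55
ee_pos: [0.5018, -0.2161, 0.0048]
eef_rot: [3.14, 0.0, 1.326]
force: [0.7, -0.2, -0.9]
grip_width: 0.0194
grip_force: 60.0
```

>>> jog_arm --pt "0 0 0.0015 0 0 0 -1" --pt "0 0 0 0 0 0 -1"

```text
time_s: 12.75
ee_pos: [0.5015, -0.216, 0.0028]
eef_rot: [3.141, 0.0, 1.326]
force: [0.3, -0.4, -1.9]
grip_width: 0.0194
grip_force: 60.0
```

>>> jog_arm --pt "0 0 0 0 0 0 -0.3" --pt "0 0 0 0 0 0 0" --pt "0 0 0 0 0 0 0" --pt "0 0 -0.04 0 0 0 0" --pt "0 0 -0.04 0 0 0 -0.3"

```text
time_s: 13.25
ee_pos: [0.5005, -0.2155, 0.0825]
eef_rot: [-3.139, -0.001, 1.326]
force: [-0.1, -0.1, 1.0]
grip_width: 0.042
grip_force: 0.0
```

>>> jog_arm --pt "0 0 -0.05 0 0 0 -0.4" --pt "0 0 -0.05 0 0 0 -0.4" --pt "0 0 -0.03 0 0 0 -0.4"

```text
time_s: 13.55
ee_pos: [0.5017, -0.2161, 0.2164]
eef_rot: [3.137, 0.001, 1.326]
force: [0.2, -0.4, 0.1]
grip_width: 0.0284
grip_force: 0.0
```

```bash
python3 - <<'E'
from h import *
a=snap("scene","s6");b=snap("top","t6")
print(ctrl.get_obs()["ee_pos"],ctrl.get_obs()["grip_width"])
r=lambda i,x0,x1,y0,y1:cv2.resize(i[y0:y1,x0:x1],(400,300),interpolation=cv2.INTER_CUBIC)
cv2.imwrite("pics/c7.png",np.vstack([np.hstack([r(a,250,358,142,223),r(b,150,270,118,208)]),np.hstack([r(a,130,330,150,300),r(b,150,350,118,268)])]))
c=np.array([.5975,.1215]);ex=np.array([np.cos(-.247),np.sin(-.247)]);ey=np.array([-ex[1],ex[0]])
for k in range(6):
    th=np.radians(60*k+30);p=lambda yy:[*(c+.045*np.sin(th)*ex+yy*ey),.08+.045*np.cos(th)]
    print(60*k+30,proj("scene",p(-.039)).round(1),proj("top",p(-.039)).round(1),proj("top",p(-.011)).round(1))
E
```

```text
[ 0.50248552 -0.21649079  0.21688825] 0.0279873004559336
30 [298.5 182.4] [219.5 164.2] [211.  162.1]
90 [302.7 196.7] [222.1 159.3] [213.9 157.3]
150 [297.  203.8] [221.4 167.4] [213.4 165.5]
210 [287.5 197.1] [218.2 180.2] [210.2 178.3]
270 [283.5 183.5] [215.4 185.6] [207.2 183.6]
330 [288.7 175.9] [216.  177.7] [207.5 175.6]
```

View pics/c7.png

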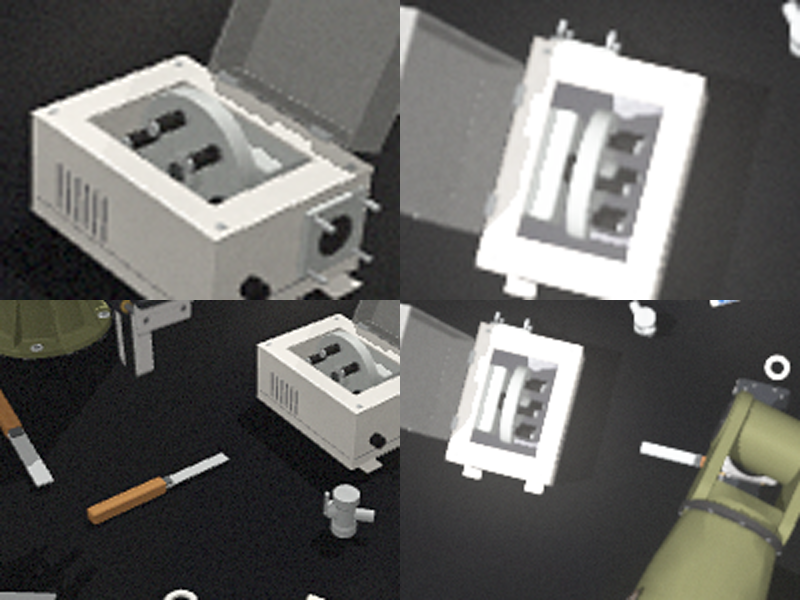

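```bash
python3 - <<'E'
from h import *
c=np.array([.5975,.1215]);ex=np.array([np.cos(-.247),np.sin(-.247)]);ey=np.array([-ex[1],ex[0]])
a=cv2.imread("pics/s6.png");b=cv2.imread("pics/t6.png")
D={}
for n,im,(x0,x1,y0,y1) in(("scene",a,(275,318,165,200)),("top",b,(203,232,150,194))):
    k=4;g=cv2.resize(cv2.cvtColor(im,cv2.COLOR_BGR2GRAY)[y0:y1,x0:x1],None,fx=k,fy=k,interpolation=cv2.INTER_CUBIC)
    m=(g<95).astype(np.uint8);N,_,st,ce=cv2.connectedComponentsWithStats(m)
    D[n]=[]
    for s,q in zip(st[1:],ce[1:]):
        if s[4]>20:
            q=q/k+[x0,y0];D[n].append(q);print(n,q.round(1),(s[:2]/k+[x0,y0]).round(1),(s[2:4]/k),s[4]/k/k)
for s in D["scene"]:
    for t in D["top"]:
        p,e=tri(s,t)
        d=p[:2]-c
        if e<.02: print(s.round(),t.round(),"pump",(d@ex).round(3),(d@ey).round(3),p[2].round(3),"e",e.round(4))
E
```

```text
scene [292.6 176.9] [284.5 171.8] [15.75 10.75] 65.0625
scene [305.5 184.4] [300.8 181. ] [9.25 7.75] 38.75
scene [297.5 188.3] [295.2 186. ] [4.5 5. ] 15.625
scene [308.3 195.9] [306.2 195. ] [4.25 2.  ] 6.5625
top [217.1 160.2] [212.8 157.8] [10.  6.] 32.375
top [215.7 171.9] [209.  168.8] [11.75  7.  ] 31.75
top [212.2 182.9] [208.  180.2] [9.5  6.75] 29.9375
top [231.4 193.1] [231.  192.2] [1.   1.75] 1.4375
[293. 177.] [216. 172.] pump -0.006 -0.035 0.123 e 0.0036
[293. 177.] [212. 183.] pump -0.035 -0.023 0.102 e 0.0168
[305. 184.] [217. 160.] pump 0.035 -0.026 0.113 e 0.005
[298. 188.] [217. 160.] pump 0.029 -0.034 0.101 e 0.0198
[298. 188.] [216. 172.] pump 0.001 -0.026 0.081 e 0.0069
[308. 196.] [217. 160.] pump 0.042 -0.019 0.073 e 0.0091
```

```bash
python3 - <<'E'
from h import *
a=cv2.imread("pics/s6.png");b=cv2.imread("pics/t6.png")
r=lambda i,x0,x1,y0,y1:cv2.resize(i[y0:y1,x0:x1],(400,480),interpolation=cv2.INTER_CUBIC)
cv2.imwrite("pics/c8.png",np.hstack([r(a,272,317,160,214),r(b,195,240,145,199)]))
E
```

```text
(no output)
```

View pics/c8.png

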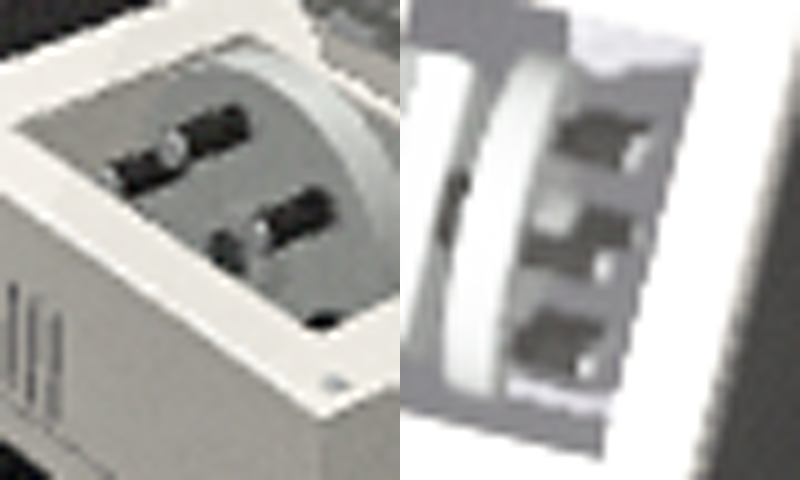

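```bash
python3 - <<'E'
from h import *
c=np.array([.5975,.1215]);ex=np.array([np.cos(-.247),np.sin(-.247)]);ey=np.array([-ex[1],ex[0]])
for s,t in(((296.75,174.4),(217.5,170.7)),((288.3,179.4),(213,183.3)),((305.75,183.6),(217.5,160.75)),((297.6,187.6),(213,174))):
    p,e=tri(s,t);d=p[:2]-c;print((d@ex).round(4),(d@ey).round(4),p[2].round(4),e.round(4),np.degrees(np.arctan2(d@ex,p[2]-.08)).round(1))
for th in(-5,0,5,10,55,60,65,70,-50,-55,-60,-65):
    q=np.radians(th);p=[*(c+.045*np.sin(q)*ex-.025*ey),.08+.045*np.cos(q)];print(th,proj("scene",p).round(1),proj("top",p).round(1))
E
```

```text
0.002 -0.036 0.1346 0.0099 2.1
-0.0388 -0.0289 0.094 0.0053 -70.2
0.0346 -0.0266 0.1156 0.0081 44.2
-0.0071 -0.0184 0.0762 0.0073 -118.0
-5 [296.4 175.4] [213.  170.8]
0 [297.2 175.9] [213.3 169.6]
5 [298.1 176.5] [213.6 168.5]
10 [298.9 177.2] [213.9 167.3]
55 [305.  186.7] [216.7 159.4]
60 [305.4 188. ] [217. 159.]
65 [305.8 189.2] [217.2 158.6]
70 [306.  190.5] [217.4 158.3]
-50 [289.6 175.6] [211.2 180.6]
-55 [289.  176.1] [211.1 181.4]
-60 [288.5 176.8] [211.  182.2]
-65 [288.1 177.5] [211.  182.8]
```

The crop shows the wheel with one pin near the top (scene (297,174), top (217,171)), one left (288,179), one right (306,184) and the axle end at (298,188). That puts the wheel at about -8 deg. I'll move over the top pin with the fingers closing along pump x.

>>> jog_arm --pt "0.04 0.001 0 0 0 0 -0.4" --pt "0.04 0.001 0 0 0 0 -0.4" --pt "0.04 0.001 0 0 0 0 -0.4" --pt "0.04 0.001 0 0 0 0 -0.4" --pt "0.04 0.001 0 0 0 0 -0.4" --squeeze 30

```text
time_s: 14.15
ee_pos: [0.5544, -0.0214, 0.2112]
eef_rot: [-3.14, 0.0, 1.326]
force: [0.5, -1.1, 0.8]
grip_width: 0.0281
grip_force: 0.0
```

>>> jog_arm --pt "0.04 0.001 0 0 0 0 -0.4" --pt "0.04 0 0 0 0 0 -0.4" --pt "0.04 0 0 0 0 0 -0.4" --pt "0.005 0 0.01 0 0 0 -0.4" --pt "0 0 0.03 0 0 0 -0.4"

```text
time_s: 14.65
ee_pos: [0.5866, 0.0993, 0.1726]
eef_rot: [3.139, -0.001, 1.328]
force: [1.1, -0.1, 0.2]
grip_width: 0.0283
grip_force: 0.0
```

>>> jog_arm --pt "0 0 0 0 0 0 -0.4"

```text
time_s: 14.75
ee_pos: [0.5839, 0.0977, 0.1676]
eef_rot: [-3.135, 0.003, 1.326]
force: [-0.1, 0.4, 0.6]
grip_width: 0.0283
grip_force: 0.0
```

```bash
cat > w.py <<'E'
from h import *
c=np.array([.5975,.1215]);ex=np.array([np.cos(-.247),np.sin(-.247)]);ey=np.array([-ex[1],ex[0]])
def st():
    o=ctrl.get_obs();d=o["ee_pos"][:2]-c;f=o["force"]
    print("t",o["time_s"],"gp x,y,z",(d@ex).round(4),(d@ey).round(4),(o["ee_pos"][2]+.0188).round(4),"F",(f[:2]@ex).round(2),(f[:2]@ey).round(2),f[2].round(2),"rot",o["eef_rot"].round(3),"w",o["grip_width"].round(4),o["grip_force"])
E
python3 - <<'E'
from w import *
st()
a=snap("scene","s7")
cv2.imwrite("pics/c9.png",cv2.resize(a[120:216,250:378],(800,600),interpolation=cv2.INTER_CUBIC))
E
```

```text
Traceback (most recent call last):
  File "w.py", line 5, in st
    print("t",o["time_s"],"gp x,y,z",(d@ex).round(4),(d@ey).round(4),(o["ee_pos"][2]+.0188).round(4),"F",(f[:2]@ex).round(2),(f[:2]@ey).round(2),f[2].round(2),"rot",o["eef_rot"].round(3),"w",o["grip_width"].round(4),o["grip_force"])
                                                                                                                                                                                               ^^^^^^^^^^^^^^^^^^^^^
AttributeError: 'float' object has no attribute 'round'
```

The 10 viewing pictures are used up, so from here I work by numbers.

>>> jog_arm --pt "0 0 0.02 0 0 0 -0.4" --pt "0 0 0.015 0 0 0 -0.4" --pt "0 0 0.01 0 0 0 -0.4"

```text
time_s: 15.05
ee_pos: [0.5856, 0.0973, 0.1266]
eef_rot: [-3.141, 0.0, 1.325]
force: [0.1, -0.0, -0.7]
grip_width: 0.028
grip_force: 0.0
```

>>> jog_arm --pt "0 0 0.01 0 0 0 -0.4" --pt "0 0 0.009 0 0 0 -0.4" --pt "0 0 0 0 0 0 -0.4"

```text
time_s: 15.35
ee_pos: [0.5854, 0.0978, 0.1072]
eef_rot: [-3.14, 0.001, 1.326]
force: [-0.6, -0.5, -0.4]
grip_width: 0.0282
grip_force: 0.0
```

```bash
sed -i 's/o\["grip_width"\].round(4)/round(o["grip_width"],4)/' w.py; python3 - <<'E'
from w import *
st()
E
```

```text
t 15.35 gp x,y,z -0.006 -0.0259 0.126 F -0.49 -0.6 -0.42 rot [-3.140e+00  1.000e-03  1.326e+00] w 0.0282 0.0
```

>>> jog_arm --pt "0 0 0 0 0 0 -1" --pt "0 0 0 0 0 0 -1" --pt "0 0 0 0 0 0 -1"

```text
time_s: 15.65
ee_pos: [0.5856, 0.0981, 0.1085]
eef_rot: [-3.141, 0.0, 1.326]
force: [-4.6, 0.4, 1.8]
grip_width: 0.0131
grip_force: 30.0
```

```bash
python3 - <<'E'
from w import *
st()
E
```

```text
t 15.65 gp x,y,z -0.0058 -0.0256 0.1273 F -4.55 -0.73 1.79 rot [-3.141  0.     1.326] w 0.0131 30.00070184469223
```

The pin is gripped (13 mm wide, x -5.5 mm, so -7 deg). Sweep towards + first.

>>> jog_arm --pt "0 0.0039 -0.0003 0 0 0 -1" --pt "0 0.0039 0 0 0 0 -1"

```text
time_s: 15.85
ee_pos: [0.5936, 0.0961, 0.1091]
eef_rot: [3.141, -0.0, 1.326]
force: [-3.6, -0.2, 3.0]
grip_width: 0.0134
grip_force: 30.0
```

>>> jog_arm --pt "0 0.0039 0.0004 0 0 0 -1" --pt "0 0.0039 0.0007 0 0 0 -1"

```text
time_s: 16.05
ee_pos: [0.6017, 0.0941, 0.1082]
eef_rot: [3.14, -0.0, 1.326]
force: [-2.6, -1.1, 4.2]
grip_width: 0.0132
grip_force: 30.0
```

>>> jog_arm --pt "0 0.0038 0.001 0 0 0 -1" --pt "0 0.0037 0.0014 0 0 0 -1"

```text
time_s: 16.25
ee_pos: [0.6092, 0.0922, 0.1058]
eef_rot: [3.139, -0.0, 1.326]
force: [-1.4, -1.5, 4.7]
grip_width: 0.013
grip_force: 30.0
```

>>> jog_arm --pt "0 0.0035 0.0017 0 0 0 -1" --pt "0 0.0034 0.002 0 0 0 -1"

```text
time_s: 16.45
ee_pos: [0.6161, 0.0905, 0.1021]
eef_rot: [3.139, -0.001, 1.326]
force: [-0.5, -1.7, 4.8]
grip_width: 0.0132
grip_force: 30.0
```

```bash
python3 - <<'E'
from w import *
st()
E
```

```text
t 16.45 gp x,y,z 0.0256 -0.0255 0.1209 F -0.08 -1.77 4.75 rot [ 3.139e+00 -1.000e-03  1.326e+00] w 0.0132 30.001172125339508
```

>>> jog_arm --pt "0 0.0032 0.0023 0 0 0 -1" --pt "0 0.003 0.0025 0 0 0 -1"

```text
time_s: 16.65
ee_pos: [0.6222, 0.0889, 0.0973]
eef_rot: [3.139, -0.001, 1.326]
force: [2.0, -1.9, 4.7]
grip_width: 0.0128
grip_force: 30.0
```

>>> jog_arm --pt "0 0.0027 0.0028 0 0 0 -1" --pt "0 0.0025 0.003 0 0 0 -1"

```text
time_s: 16.85
ee_pos: [0.6274, 0.0876, 0.0915]
eef_rot: [3.138, -0.001, 1.326]
force: [2.9, -2.3, 4.9]
grip_width: 0.0134
grip_force: 30.0
```

>>> jog_arm --pt "0 0.0022 0.0032 0 0 0 -1" --pt "0 0.0019 0.0034 0 0 0 -1"

```text
time_s: 17.05
ee_pos: [0.6315, 0.0866, 0.0848]
eef_rot: [3.138, -0.001, 1.326]
force: [5.2, -2.9, 4.9]
grip_width: 0.0126
grip_force: 30.0
```

>>> jog_arm --pt "0 0.0016 0.0036 0 0 0 -1"

```text
time_s: 17.15
ee_pos: [0.6331, 0.0862, 0.0812]
eef_rot: [3.138, -0.001, 1.325]
force: [6.7, -1.6, 3.8]
grip_width: 0.0131
grip_force: 30.0
```

>>> jog_arm --pt "0 -0.0016 -0.0036 0 0 0 -1" --pt "0 -0.0019 -0.0034 0 0 0 -1"

```text
time_s: 17.35
ee_pos: [0.6299, 0.087, 0.0876]
eef_rot: [3.137, -0.001, 1.325]
force: [12.5, -2.1, -3.9]
grip_width: 0.013
grip_force: 30.0
```

>>> jog_arm --pt "0 -0.0022 -0.0032 0 0 0 -1" --pt "0 -0.0025 -0.003 0 0 0 -1"

```text
time_s: 17.55
ee_pos: [0.6253, 0.0881, 0.0941]
eef_rot: [3.137, -0.001, 1.325]
force: [11.9, -3.2, -1.6]
grip_width: 0.0131
grip_force: 30.0
```

>>> jog_arm --pt "0 -0.0027 -0.0028 0 0 0 -1" --pt "0 -0.003 -0.0025 0 0 0 -1"

```text
time_s: 17.75
ee_pos: [0.6197, 0.0896, 0.0995]
eef_rot: [3.137, -0.001, 1.326]
force: [10.3, -2.5, -0.7]
grip_width: 0.0128
grip_force: 30.0
```

>>> jog_arm --pt "0 -0.0032 -0.0023 0 0 0 -1" --pt "0 -0.0034 -0.002 0 0 0 -1"

```text
time_s: 17.95
ee_pos: [0.6132, 0.0912, 0.1039]
eef_rot: [3.137, -0.001, 1.325]
force: [8.8, -1.6, 0.2]
grip_width: 0.0133
grip_force: 30.0
```

>>> jog_arm --pt "0 -0.0035 -0.0017 0 0 0 -1" --pt "0 -0.0037 -0.0014 0 0 0 -1"

```text
time_s: 18.15
ee_pos: [0.6061, 0.093, 0.107]
eef_rot: [3.138, -0.001, 1.326]
force: [7.9, -2.4, 0.6]
grip_width: 0.0133
grip_force: 30.0
```

>>> jog_arm --pt "0 -0.0038 -0.001 0 0 0 -1" --pt "0 -0.0039 -0.0007 0 0 0 -1"

```text
time_s: 18.35
ee_pos: [0.5985, 0.0949, 0.1088]
eef_rot: [3.138, -0.001, 1.326]
force: [6.8, -2.2, 1.9]
grip_width: 0.013
grip_force: 30.0
```

>>> jog_arm --pt "0 -0.0039 -0.0004 0 0 0 -1" --pt "0 -0.0039 0 0 0 0 -1"

```text
time_s: 18.55
ee_pos: [0.5908, 0.0968, 0.1091]
eef_rot: [3.138, -0.001, 1.326]
force: [5.6, -2.2, 2.7]
grip_width: 0.0133
grip_force: 30.0
```

>>> jog_arm --pt "0 -0.0039 0.0003 0 0 0 -1" --pt "0 -0.0039 0.0005 0 0 0 -1"

```text
time_s: 18.75
ee_pos: [0.583, 0.0988, 0.1081]
eef_rot: [3.139, -0.001, 1.326]
force: [6.0, -1.7, -1.3]
grip_width: 0.0128
grip_force: 30.0
```

>>> jog_arm --pt "0 -0.0037 0.0013 0 0 0 -1" --pt "0 -0.0036 0.0016 0 0 0 -1"

```text
time_s: 18.95
ee_pos: [0.5756, 0.1006, 0.1054]
eef_rot: [3.14, -0.0, 1.326]
force: [1.5, -1.5, 6.7]
grip_width: 0.013
grip_force: 30.0
```

>>> jog_arm --pt "0 -0.0034 0.0019 0 0 0 -1" --pt "0 -0.0032 0.0022 0 0 0 -1"

```text
time_s: 19.15
ee_pos: [0.5688, 0.1023, 0.1015]
eef_rot: [3.14, -0.0, 1.326]
force: [-3.9, -1.5, 12.0]
grip_width: 0.0131
grip_force: 30.0
```

>>> jog_arm --pt "0 -0.003 0.0025 0 0 0 -1" --pt "0 -0.0028 0.0027 0 0 0 -1"

```text
time_s: 19.35
ee_pos: [0.5625, 0.1039, 0.0962]
eef_rot: [-3.141, -0.0, 1.326]
force: [-8.5, -0.2, 13.8]
grip_width: 0.0127
grip_force: 30.0
```

>>> jog_arm --pt "0 -0.0025 0.003 0 0 0 -1" --pt "0 -0.0023 0.0032 0 0 0 -1"

```text
time_s: 19.55
ee_pos: [0.5569, 0.1052, 0.0895]
eef_rot: [-3.139, 0.0, 1.326]
force: [-11.8, 1.4, 12.0]
grip_width: 0.0131
grip_force: 30.0
```

>>> jog_arm --pt "0 -0.002 0.0034 0 0 0 -1" --pt "0 -0.0017 0.0035 0 0 0 -1"

```text
time_s: 19.75
ee_pos: [0.5528, 0.1062, 0.0819]
eef_rot: [-3.137, 0.001, 1.326]
force: [-12.3, 2.1, 7.0]
grip_width: 0.0134
grip_force: 30.0
```

>>> jog_arm --pt "0 0.0017 -0.0035 0 0 0 -1" --pt "0 0.002 -0.0034 0 0 0 -1"

```text
time_s: 19.95
ee_pos: [0.5554, 0.1056, 0.0874]
eef_rot: [-3.134, 0.001, 1.326]
force: [-13.0, 4.5, -1.2]
grip_width: 0.013
grip_force: 30.0
```

>>> jog_arm --pt "0 0.0023 -0.0032 0 0 0 -1" --pt "0 0.0025 -0.003 0 0 0 -1"

```text
time_s: 20.15
ee_pos: [0.5602, 0.1044, 0.0941]
eef_rot: [-3.134, 0.001, 1.326]
force: [-13.4, 2.9, 2.4]
grip_width: 0.0131
grip_force: 30.0
```

>>> jog_arm --pt "0 0.0028 -0.0027 0 0 0 -1" --pt "0 0.003 -0.0025 0 0 0 -1"

```text
time_s: 20.35
ee_pos: [0.5663, 0.1029, 0.0998]
eef_rot: [-3.135, 0.001, 1.326]
force: [-13.1, 1.4, 5.4]
grip_width: 0.0131
grip_force: 30.0
```

>>> jog_arm --pt "0 0.0032 -0.0022 0 0 0 -1" --pt "0 0.0034 -0.0019 0 0 0 -1"

```text
time_s: 20.55
ee_pos: [0.5735, 0.1011, 0.1044]
eef_rot: [-3.137, 0.001, 1.326]
force: [-10.0, 0.3, 5.5]
grip_width: 0.0127
grip_force: 30.0
```

>>> jog_arm --pt "0 0.0036 -0.0016 0 0 0 -1" --pt "0 0.0037 -0.0013 0 0 0 -1"

```text
time_s: 20.75
ee_pos: [0.5811, 0.0992, 0.1074]
eef_rot: [-3.139, 0.001, 1.326]
force: [-6.8, 0.0, 5.5]
grip_width: 0.013
grip_force: 30.0
```

```bash
cat > fit.py <<'E'
from w import *
from scipy.optimize import least_squares
D=np.array([l.split() for l in """.5936 .0961 .1091 -3.6 -.2 3.0 1
.6017 .0941 .1082 -2.6 -1.1 4.2 1
.6092 .0922 .1058 -1.4 -1.5 4.7 1
.6161 .0905 .1021 -.5 -1.7 4.8 1
.6222 .0889 .0973 2.0 -1.9 4.7 1
.6274 .0876 .0915 2.9 -2.3 4.9 1
.6315 .0866 .0848 5.2 -2.9 4.9 1
.6331 .0862 .0812 6.7 -1.6 3.8 1
.6299 .087 .0876 12.5 -2.1 -3.9 -1
.6253 .0881 .0941 11.9 -3.2 -1.6 -1
.6197 .0896 .0995 10.3 -2.5 -.7 -1
.6132 .0912 .1039 8.8 -1.6 .2 -1
.6061 .093 .107 7.9 -2.4 .6 -1
.5985 .0949 .1088 6.8 -2.2 1.9 -1
.5908 .0968 .1091 5.6 -2.2 2.7 -1
.583 .0988 .1081 6.0 -1.7 -1.3 -1
.5756 .1006 .1054 1.5 -1.5 6.7 -1
.5688 .1023 .1015 -3.9 -1.5 12.0 -1
.5625 .1039 .0962 -8.5 -.2 13.8 -1
.5569 .1052 .0895 -11.8 1.4 12.0 -1
.5528 .1062 .0819 -12.3 2.1 7.0 -1
.5554 .1056 .0874 -13 4.5 -1.2 1
.5602 .1044 .0941 -13.4 2.9 2.4 1
.5663 .1029 .0998 -13.1 1.4 5.4 1
.5735 .1011 .1044 -10 .3 5.5 1
.5811 .0992 .1074 -6.8 0 5.5 1""".split("\n")],float)
x=(D[:,:2]-c)@ex;z=D[:,2];s=D[:,6]
fx=D[:,3:5]@ex;fz=D[:,5]
r=least_squares(lambda p:np.hypot(x-p[0],z-p[1])-p[2],[0,.061,.045]);x0,z0,R=r.x
print("circle",r.x.round(4),"rms",np.sqrt(np.mean(r.fun**2)).round(5))
def go(x0,z0,pr=0):
    ph=np.arctan2(x-x0,z-z0)
    T=-(fx*np.cos(ph)-fz*np.sin(ph))*.045   # torque by the hand on the wheel, + = top to +x
    # T = s*drag + A cos ph + B sin ph
    M=np.c_[s,np.cos(ph),np.sin(ph),]
    k,*_=np.linalg.lstsq(M,T,rcond=None);e=T-M@k
    if pr:
        for a,t,q,ee,fr in zip(np.degrees(ph),T,s,e,fx*np.sin(ph)+fz*np.cos(ph)):print(a.round(1),t.round(3),q,ee.round(3),"rad",fr.round(1))
    # gravity torque for heavy at angle a (clockwise + from top): +G sin(a); hand needs -G sin(ph+d)
    G=np.hypot(k[1],k[2]);d=np.arctan2(-k[1],-k[2])
    print("drag",k[0].round(3),"G",G.round(3),"heavy angle rel to this pin deg",np.degrees(d).round(1),"rms",e.std().round(4))
go(x0,z0,1);go(x0,.0612);go(0,.0612);go(.001,.0605)
E
python3 fit.py
```

```text
circle [0.0016 0.0643 0.0448] rms 7e-05
1.0 0.157 1.0 -0.025 rad 2.9
11.8 0.138 1.0 -0.012 rad 3.7
22.1 0.121 1.0 -0.0 rad 4.0
32.4 0.118 1.0 0.021 rad 4.0
42.5 0.063 1.0 -0.014 rad 5.1
52.6 0.083 1.0 0.02 rad 5.7
62.8 0.078 1.0 0.023 rad 7.4
67.8 0.041 1.0 -0.011 rad 7.8
58.6 -0.446 -1.0 -0.026 rad 8.8
48.3 -0.422 -1.0 -0.014 rad 8.1
38.2 -0.394 -1.0 -0.002 rad 6.0
27.9 -0.351 -1.0 0.02 rad 4.4
17.8 -0.345 -1.0 -0.001 rad 3.1
7.5 -0.307 -1.0 0.008 rad 2.8
-2.7 -0.274 -1.0 0.01 rad 2.4
-13.0 -0.26 -1.0 -0.01 rad -2.7
-23.4 -0.195 -1.0 0.022 rad 5.4
-33.6 -0.171 -1.0 0.013 rad 11.9
-44.4 -0.171 -1.0 -0.02 rad 15.6
-55.7 -0.148 -1.0 -0.027 rad 16.5
-66.9 -0.07 -1.0 0.025 rad 14.2
-59.1 0.363 1.0 -0.002 rad 11.1
-48.4 0.328 1.0 -0.009 rad 11.8
-37.6 0.317 1.0 0.011 rad 12.2
-26.4 0.284 1.0 0.013 rad 9.3
-15.7 0.219 1.0 -0.017 rad 7.1
drag 0.239 G 0.187 heavy angle rel to this pin deg 16.7 rms 0.0164
drag 0.239 G 0.222 heavy angle rel to this pin deg 12.4 rms 0.0174
drag 0.239 G 0.225 heavy angle rel to this pin deg 8.1 rms 0.0186
drag 0.239 G 0.231 heavy angle rel to this pin deg 10.0 rms 0.0183
```

The fit is clean: circle rms 0.07 mm, drag 0.239, G 0.187 N·m, heavy side +16.7° from the gripped pin. So the wheel must turn until this pin is at about 163°. I'll walk it round by pins, starting with this one to +63°.

>>> jog_arm --pt "0 0.0039 -0.0005 0 0 0 -1" --pt "0 0.0039 -0.0003 0 0 0 -1" --pt "0 0.0039 0 0 0 0 -1" --pt "0 0.0039 0.0004 0 0 0 -1" --pt "0 0.0039 0.0007 0 0 0 -1"

```text
time_s: 21.25
ee_pos: [0.6013, 0.0942, 0.1082]
eef_rot: [3.141, -0.0, 1.326]
force: [-1.7, -1.7, 9.6]
grip_width: 0.0129
grip_force: 30.0
```

>>> jog_arm --pt "0 0.0038 0.001 0 0 0 -1" --pt "0 0.0037 0.0014 0 0 0 -1" --pt "0 0.0035 0.0017 0 0 0 -1" --pt "0 0.0034 0.002 0 0 0 -1" --pt "0 0.0032 0.0023 0 0 0 -1"

```text
time_s: 21.75
ee_pos: [0.6191, 0.0897, 0.0999]
eef_rot: [3.139, -0.001, 1.326]
force: [2.2, -2.6, 7.3]
grip_width: 0.013
grip_force: 30.0
```

>>> jog_arm --pt "0 0.003 0.0025 0 0 0 -1" --pt "0 0.0027 0.0028 0 0 0 -1" --pt "0 0.0025 0.003 0 0 0 -1" --pt "0 0.0022 0.0032 0 0 0 -1" --pt "0 0.0019 0.0034 0 0 0 -1"

```text
time_s: 22.25
ee_pos: [0.6314, 0.0866, 0.0849]
eef_rot: [3.138, -0.001, 1.325]
force: [6.5, -2.7, 4.6]
grip_width: 0.0131
grip_force: 30.0
```

>>> jog_arm --pt "0 0 0 0 0 0 -1" --pt "0 0 0 0 0 0 -1"

```text
time_s: 22.45
ee_pos: [0.6316, 0.0866, 0.0845]
eef_rot: [3.137, -0.001, 1.325]
force: [11.9, -2.6, -0.2]
grip_width: 0.0131
grip_force: 30.0
```

>>> jog_arm --pt "0 0 0 0 0 0 -0.5" --pt "0 0 0 0 0 0 -0.5" --pt "0 0 0 0 0 0 -0.5"

```text
time_s: 22.75
ee_pos: [0.6295, 0.0871, 0.0836]
eef_rot: [-3.14, 0.0, 1.326]
force: [-0.1, -0.4, 0.5]
grip_width: 0.0238
grip_force: 0.0
```

```bash
cat >> w.py <<'E'
def ph():
    o=ctrl.get_obs();d=o["ee_pos"][:2]-c;X=d@ex-.0016;Z=o["ee_pos"][2]-.0643
    print("rel centre",X.round(4),Z.round(4),"phi",np.degrees(np.arctan2(X,Z)).round(1))
E
python3 -c "
from w import *
st();ph()"
```

```text
t 22.75 gp x,y,z 0.0395 -0.0255 0.1024 F 0.03 -0.43 0.54 rot [-3.14   0.     1.326] w 0.0238 0.0
rel centre 0.0379 0.0193 phi 63.0
```

>>> jog_arm --pt "0 0 -0.02 0 0 0 -0.5" --pt "0 0 -0.032 0 0 0 -0.5" --pt "0 -0.018 0 0 0 0 -0.5" --pt "0 -0.0174 0 0 0 0 -0.5" --pt "0 0 0.012 0 0 0 -0.5"

```text
time_s: 23.25
ee_pos: [0.5951, 0.0962, 0.1252]
eef_rot: [3.14, -0.001, 1.327]
force: [1.4, -0.5, 0.2]
grip_width: 0.0236
grip_force: 0.0
```

>>> jog_arm --pt "0 0 0.008 0 0 0 -0.5" --pt "0 0 0.0064 0 0 0 -0.5" --pt "0 0 0 0 0 0 -0.5"

```text
time_s: 23.55
ee_pos: [0.5954, 0.0953, 0.1079]
eef_rot: [-3.139, 0.001, 1.326]
force: [-0.6, 0.2, 0.2]
grip_width: 0.0234
grip_force: 0.0
```

```bash
python3 -c "
from w import *
st();ph()"
```

```text
t 23.55 gp x,y,z 0.0044 -0.0259 0.1267 F -0.67 0.02 0.24 rot [-3.139e+00  1.000e-03  1.326e+00] w 0.0234 0.0
rel centre 0.0028 0.0436 phi 3.7
```

>>> jog_arm --pt "0 0 0 0 0 0 -1" --pt "0 0 0 0 0 0 -1" --pt "0 0 0 0 0 0 -1"

```text
time_s: 23.85
ee_pos: [0.5959, 0.0954, 0.1097]
eef_rot: [3.141, -0.0, 1.326]
force: [3.7, -0.0, -3.8]
grip_width: 0.0134
grip_force: 30.0
```

>>> jog_arm --pt "0 0.0039 0.0004 0 0 0 -1" --pt "0 0.0039 0.0007 0 0 0 -1"

```text
time_s: 24.05
ee_pos: [0.6032, 0.0936, 0.1085]
eef_rot: [-3.141, 0.0, 1.326]
force: [-1.1, 0.2, -2.4]
grip_width: 0.0129
grip_force: 30.0
```

>>> jog_arm --pt "0 0.0038 0.001 0 0 0 -1" --pt "0 0.0037 0.0014 0 0 0 -1"

```text
time_s: 24.25
ee_pos: [0.6106, 0.0918, 0.1059]
eef_rot: [-3.141, 0.0, 1.326]
force: [-2.1, 0.9, -3.1]
grip_width: 0.0128
grip_force: 30.0
```

>>> jog_arm --pt "0 0.0035 0.0017 0 0 0 -1" --pt "0 0.0034 0.002 0 0 0 -1"

```text
time_s: 24.45
ee_pos: [0.6172, 0.0901, 0.1021]
eef_rot: [-3.141, 0.0, 1.326]
force: [-4.0, 0.7, -2.4]
grip_width: 0.0134
grip_force: 30.0
```

>>> jog_arm --pt "0 0.0032 0.0023 0 0 0 -1" --pt "0 0.003 0.0025 0 0 0 -1"

```text
time_s: 24.65
ee_pos: [0.6231, 0.0887, 0.0972]
eef_rot: [-3.141, 0.0, 1.326]
force: [-6.8, 1.4, -3.4]
grip_width: 0.0132
grip_force: 30.0
```

>>> jog_arm --pt "0 0.0027 0.0028 0 0 0 -1" --pt "0 0.0025 0.003 0 0 0 -1"

```text
time_s: 24.85
ee_pos: [0.628, 0.0874, 0.0914]
eef_rot: [-3.14, 0.0, 1.326]
force: [-7.3, 1.2, -1.9]
grip_width: 0.0128
grip_force: 30.0
```

>>> jog_arm --pt "0 0.0022 0.0032 0 0 0 -1" --pt "0 0.0019 0.0034 0 0 0 -1"

```text
time_s: 25.05
ee_pos: [0.6319, 0.0865, 0.0849]
eef_rot: [-3.14, 0.0, 1.326]
force: [-7.5, 0.8, -1.3]
grip_width: 0.0131
grip_force: 30.0
```

>>> jog_arm --pt "0 0 0 0 0 0 -1" --pt "0 0 0 0 0 0 -1"

```text
time_s: 25.25
ee_pos: [0.632, 0.0864, 0.0845]
eef_rot: [-3.141, 0.0, 1.326]
force: [-0.8, 0.8, -9.1]
grip_width: 0.0131
grip_force: 30.0
```

>>> jog_arm --pt "0 0 0 0 0 0 -0.5" --pt "0 0 0 0 0 0 -0.5" --pt "0 0 0 0 0 0 -0.5"

```text
time_s: 25.55
ee_pos: [0.6328, 0.0864, 0.0862]
eef_rot: [3.14, -0.001, 1.326]
force: [-0.3, -0.2, -0.1]
grip_width: 0.0235
grip_force: 0.0
```

```bash
python3 -c "
from w import *
st();ph()"
```

```text
t 25.55 gp x,y,z 0.0428 -0.0254 0.105 F -0.26 -0.23 -0.11 rot [ 3.140e+00 -1.000e-03  1.326e+00] w 0.0235 0.0
rel centre 0.0412 0.0219 phi 62.0
```

>>> jog_arm --pt "0 -0.002 -0.02 0 0 0 -0.5" --pt "0 0 -0.03 0 0 0 -0.5" --pt "0 -0.018 0 0 0 0 -0.5" --pt "0 -0.0188 0 0 0 0 -0.5" --pt "0 0 0.012 0 0 0 -0.5"

```text
time_s: 26.05
ee_pos: [0.5945, 0.0964, 0.1253]
eef_rot: [3.138, -0.001, 1.326]
force: [1.1, -0.6, 0.4]
grip_width: 0.0235
grip_force: 0.0
```

>>> jog_arm --pt "0 0 0.008 0 0 0 -0.5" --pt "0 0 0.0064 0 0 0 -0.5" --pt "0 0 0 0 0 0 -0.5"

```text
time_s: 26.35
ee_pos: [0.5945, 0.0955, 0.1073]
eef_rot: [-3.14, 0.001, 1.325]
force: [1.1, 0.5, 0.8]
grip_width: 0.0238
grip_force: 0.0
```

>>> jog_arm --pt "0 0 0 0 0 0 -1" --pt "0 0 0 0 0 0 -1" --pt "0 0 0 0 0 0 -1"

```text
time_s: 26.65
ee_pos: [0.5952, 0.0956, 0.109]
eef_rot: [3.14, -0.0, 1.326]
force: [6.1, -1.5, -3.8]
grip_width: 0.013
grip_force: 30.0
```

```bash
python3 -c "
from w import *
st();ph()"
```

```text
t 26.65 gp x,y,z 0.0041 -0.0257 0.1278 F 6.24 0.06 -3.77 rot [ 3.14  -0.     1.326] w 0.013 29.999426901340485
rel centre 0.0025 0.0447 phi 3.1
```

>>> jog_arm --pt "0 0.0039 0.0004 0 0 0 -1" --pt "0 0.0039 0.0007 0 0 0 -1"

```text
time_s: 26.85
ee_pos: [0.6021, 0.0939, 0.108]
eef_rot: [-3.141, 0.0, 1.326]
force: [-3.0, -0.2, 1.8]
grip_width: 0.013
grip_force: 30.0
```

>>> jog_arm --pt "0 0.0038 0.001 0 0 0 -1" --pt "0 0.0037 0.0014 0 0 0 -1"

```text
time_s: 27.05
ee_pos: [0.6097, 0.092, 0.1055]
eef_rot: [3.142, 0.0, 1.326]
force: [-3.3, -1.4, 3.3]
grip_width: 0.0129
grip_force: 30.0
```

>>> jog_arm --pt "0 0.0035 0.0017 0 0 0 -1" --pt "0 0.0034 0.002 0 0 0 -1"

```text
time_s: 27.25
ee_pos: [0.6165, 0.0903, 0.1018]
eef_rot: [3.141, -0.0, 1.326]
force: [-3.1, -1.7, 5.0]
grip_width: 0.013
grip_force: 30.0
```

>>> jog_arm --pt "0 0.0032 0.0023 0 0 0 -1" --pt "0 0.003 0.0025 0 0 0 -1"

```text
time_s: 27.45
ee_pos: [0.6225, 0.0888, 0.0969]
eef_rot: [3.141, -0.0, 1.326]
force: [-2.2, -1.4, 5.1]
grip_width: 0.0135
grip_force: 30.0
```

>>> jog_arm --pt "0 0.0027 0.0028 0 0 0 -1" --pt "0 0.0025 0.003 0 0 0 -1"

```text
time_s: 27.65
ee_pos: [0.6276, 0.0875, 0.0912]
eef_rot: [3.141, -0.0, 1.326]
force: [-2.8, -0.8, 4.8]
grip_width: 0.0132
grip_force: 30.0
```

>>> jog_arm --pt "0 0.0022 0.0032 0 0 0 -1" --pt "0 0.0019 0.0034 0 0 0 -1"

```text
time_s: 27.85
ee_pos: [0.6316, 0.0865, 0.0846]
eef_rot: [3.141, -0.0, 1.326]
force: [-3.2, -2.4, 6.2]
grip_width: 0.0132
grip_force: 30.0
```

>>> jog_arm --pt "0 0.0016 0.0036 0 0 0 -1"

```text
time_s: 27.95
ee_pos: [0.6332, 0.0862, 0.0811]
eef_rot: [3.141, -0.0, 1.326]
force: [-2.3, -1.2, 7.0]
grip_width: 0.013
grip_force: 30.0
```

>>> jog_arm --pt "0 -0.0016 -0.0036 0 0 0 -1" --pt "0 -0.0019 -0.0034 0 0 0 -1"

```text
time_s: 28.15
ee_pos: [0.63, 0.0869, 0.0875]
eef_rot: [3.14, -0.0, 1.326]
force: [4.7, -0.4, -1.8]
grip_width: 0.0132
grip_force: 30.0
```

>>> jog_arm --pt "0 -0.0022 -0.0032 0 0 0 -1" --pt "0 -0.0025 -0.003 0 0 0 -1"

```text
time_s: 28.35
ee_pos: [0.6253, 0.0881, 0.094]
eef_rot: [3.14, -0.0, 1.326]
force: [5.3, -2.2, -2.3]
grip_width: 0.0133
grip_force: 30.0
```

>>> jog_arm --pt "0 -0.0027 -0.0028 0 0 0 -1" --pt "0 -0.003 -0.0025 0 0 0 -1"

```text
time_s: 28.55
ee_pos: [0.6198, 0.0895, 0.0994]
eef_rot: [3.14, -0.0, 1.326]
force: [4.9, -1.5, -1.8]
grip_width: 0.0131
grip_force: 30.0
```

>>> jog_arm --pt "0 -0.0032 -0.0023 0 0 0 -1" --pt "0 -0.0034 -0.002 0 0 0 -1"

```text
time_s: 28.75
ee_pos: [0.6134, 0.0911, 0.1037]
eef_rot: [3.14, -0.0, 1.326]
force: [5.8, -2.4, -1.5]
grip_width: 0.0131
grip_force: 30.0
```

>>> jog_arm --pt "0 -0.0035 -0.0017 0 0 0 -1" --pt "0 -0.0037 -0.0014 0 0 0 -1"

```text
time_s: 28.95
ee_pos: [0.6065, 0.0928, 0.1068]
eef_rot: [3.14, -0.0, 1.326]
force: [6.1, -3.0, -2.2]
grip_width: 0.0128
grip_force: 30.0
```

>>> jog_arm --pt "0 -0.0038 -0.001 0 0 0 -1" --pt "0 -0.0039 -0.0007 0 0 0 -1"

```text
time_s: 29.15
ee_pos: [0.5992, 0.0946, 0.1086]
eef_rot: [3.139, -0.0, 1.326]
force: [6.6, -2.1, -1.8]
grip_width: 0.0131
grip_force: 30.0
```

>>> jog_arm --pt "0 -0.0039 -0.0004 0 0 0 -1" --pt "0 -0.0039 0 0 0 0 -1"

```text
time_s: 29.35
ee_pos: [0.5917, 0.0965, 0.1091]
eef_rot: [3.139, -0.0, 1.326]
force: [7.3, -2.1, -1.9]
grip_width: 0.0132
grip_force: 30.0
```

Joint fit with everything so far.

```bash
cat > fit2.py <<'E'
exec(open("fit.py").read().split("r=least_squares")[0])
E2=np.array([l.split() for l in """.6032 .0936 .1085 -1.1 .2 -2.4 1 60
.6106 .0918 .1059 -2.1 .9 -3.1 1 60
.6172 .0901 .1021 -4 .7 -2.4 1 60
.6231 .0887 .0972 -6.8 1.4 -3.4 1 60
.628 .0874 .0914 -7.3 1.2 -1.9 1 60
.6319 .0865 .0849 -7.5 .8 -1.3 1 60
.6021 .0939 .108 -3 -.2 1.8 1 120
.6097 .092 .1055 -3.3 -1.4 3.3 1 120
.6165 .0903 .1018 -3.1 -1.7 5 1 120
.6225 .0888 .0969 -2.2 -1.4 5.1 1 120
.6276 .0875 .0912 -2.8 -.8 4.8 1 120
.6316 .0865 .0846 -3.2 -2.4 6.2 1 120
.6332 .0862 .0811 -2.3 -1.2 7 1 120
.63 .0869 .0875 4.7 -.4 -1.8 -1 120
.6253 .0881 .094 5.3 -2.2 -2.3 -1 120
.6198 .0895 .0994 4.9 -1.5 -1.8 -1 120
.6134 .0911 .1037 5.8 -2.4 -1.5 -1 120
.6065 .0928 .1068 6.1 -3 -2.2 -1 120
.5992 .0946 .1086 6.6 -2.1 -1.8 -1 120
.5917 .0965 .1091 7.3 -2.1 -1.9 -1 120""".split("\n")],float)
A=np.vstack([np.c_[D,np.zeros(len(D))],E2])
x=(A[:,:2]-c)@ex;z=A[:,2];s=A[:,6];off=A[:,7];fx=A[:,3:5]@ex;fz=A[:,5]
for sel in(off==0,off==120,off>-1):
    X,Z=x[sel],z[sel];zc=[.0643,.0643,.0643]
    r=least_squares(lambda p:np.hypot(X-p[0],Z-p[1])-p[2],[0,.064,.045]).x
    p=np.arctan2(X-.0016,Z-.0643 if sel is not None else 0);T=-(fx[sel]*np.cos(p)-fz[sel]*np.sin(p))*.045
    q=p+np.radians(off[sel]);k,*_=np.linalg.lstsq(np.c_[s[sel],np.cos(q),np.sin(q)],T,rcond=None)
    e=T-np.c_[s[sel],np.cos(q),np.sin(q)]@k
    print(r.round(4),"drag",k[0].round(3),"G",np.hypot(*k[1:]).round(3),"d",np.degrees(np.arctan2(-k[1],-k[2])).round(1),"rms",e.std().round(3))
E
python3 fit2.py; python3 -c "
from w import *
st();ph()"
```

```text
[0.0016 0.0643 0.0448] drag 0.239 G 0.187 d 16.6 rms 0.016
[0.0014 0.0638 0.0453] drag 0.233 G 0.167 d 16.9 rms 0.015
[0.0017 0.0643 0.0448] drag 0.237 G 0.182 d 17.5 rms 0.019
t 29.35 gp x,y,z 0.0005 -0.0256 0.1279 F 7.63 -0.25 -1.89 rot [ 3.139 -0.     1.326] w 0.0132 30.0
rel centre -0.0011 0.0448 phi -1.4
```

The fits agree: heavy side at +17° from the first pin, so the gripped pin must be at 43°. Move there.

>>> jog_arm --pt "0 0.0039 0 0 0 0 -1" --pt "0 0.0039 0.0004 0 0 0 -1" --pt "0 0.0039 0.0007 0 0 0 -1" --pt "0 0.0038 0.001 0 0 0 -1" --pt "0 0.0037 0.0014 0 0 0 -1"

```text
time_s: 29.85
ee_pos: [0.6099, 0.0919, 0.1054]
eef_rot: [3.141, -0.0, 1.326]
force: [-2.6, -2.1, 5.2]
grip_width: 0.013
grip_force: 30.0
```

>>> jog_arm --pt "0 0.0035 0.0017 0 0 0 -1" --pt "0 0.0034 0.002 0 0 0 -1" --pt "0 0.0032 0.0023 0 0 0 -1" --pt "0 0.003 0.0025 0 0 0 -1"

```text
time_s: 30.25
ee_pos: [0.6226, 0.0888, 0.0969]
eef_rot: [3.141, -0.0, 1.326]
force: [-3.2, -1.6, 4.4]
grip_width: 0.0128
grip_force: 30.0
```

>>> jog_arm --pt "0 0 0 0 0 0 -1" --pt "0 0 0 0 0 0 -1" --pt "0 0 0 0 0 0 -1" --pt "0 0 0 0 0 0 -1" --pt "0 0 0 0 0 0 -1"

```text
time_s: 30.75
ee_pos: [0.6228, 0.0887, 0.0967]
eef_rot: [3.14, -0.0, 1.326]
force: [4.9, -2.0, -1.4]
grip_width: 0.0133
grip_force: 30.0
```

```bash
python3 -c "
from w import *
st();ph()
a=snap('scene','s8');b=cv2.imread('pics/s6.png')
d=cv2.absdiff(a,b).max(2)
print('blade area diff',[ (d[y-4:y+5,x-4:x+5]>40).mean().round(2) for x,y in((178,253-14),(195,248),(235,232))],'cover diff',(d[120:150,335:360]>40).mean())"
```

```text
t 30.75 gp x,y,z 0.0326 -0.0256 0.1155 F 5.2 -0.77 -1.38 rot [ 3.14  -0.     1.326] w 0.0133 29.99985158443451
rel centre 0.031 0.0324 phi 43.7
blade area diff [np.float64(0.0), np.float64(0.4), np.float64(0.07)] cover diff 0.0
```

```bash
python3 -c "
from station import ctrl
print(ctrl.hand_in())"
```

```text
the job is handed in; nothing more can be done
None
```

The job is handed in, result not reported: I levered the cover up with the blade, swung it back to its stop and laid the blade on the bench. The wheel is still gripped by a pin, its heavy side within about 1–2° of straight down by the force fit.

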